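# Seat the high tube and start the block heater

## Task

One of the four blue-capped tubes in the block heater stands higher than the rest: with the fingertips press it gently down until it is fully home, level with the others, and after that press the long bar-shaped start key fully in and let it go. Only press, never lift anything, do not touch the other three tubes or press the other keys, and leave everything else on the heater and the bench undisturbed.

Things in the scene. Friction and masses are not known exactly. Their poses are not given: they have to be found in the camera images.
- heater: White block heater, 240 (x) by 300 (y) by 85 mm high, fixed. Origin: centre of its underside; x points from the key panel (nearest the robot) to its back, y to its left. The front 75 mm of the top is a panel with a row of keys, sloping up away from the robot by 0.26 rad. The 2 by 2 group of tubes is centred at x +40, y -60 mm, in a black rim 11 mm high; a vial and a dish stand left of it.
- tube_high_top (a point): Centre of the cap top of the tube that stands too high (capped 50 ml tube with a blue cap 35 mm across and 14 mm tall), 141 to 147 mm above the bench; the three seated caps' tops are at 119 mm. It is in any of the four places, which lie 56 mm apart.
- tube_high (a joint): Travel of the high tube in m, growing as it goes down: starts at 0 to 0.006, and it is fully home against a hard stop at 0.028. It slides straight down against about 4 N of friction and stays where it is left. Pulled upward it would go below 0.
- block_high: Aluminium block, 55 by 55 by 12 mm, fixed in the heater, in which the high tube slides. Origin: centre of its underside, 85 mm above the bench, on the tube's axis.
- tube_b (a joint): Travel in m of one of the three other tubes (capped 50 ml tube with a blue cap 35 mm across and 14 mm tall), held by block_b; 0.028 is fully home, where it starts; less means pulled up. To be left alone.
- block_b: Aluminium block, 55 by 55 by 12 mm, fixed in the heater, holding tube_b. Origin: centre of its underside, 85 mm above the bench, on the axis of the tube, whose cap top is 34 mm higher.
- tube_c (a joint): Travel in m of one of the three other tubes (capped 50 ml tube with a blue cap 35 mm across and 14 mm tall), held by block_c; 0.028 is fully home, where it starts; less means pulled up. To be left alone.
- block_c: Aluminium block, 55 by 55 by 12 mm, fixed in the heater, holding tube_c. Origin: centre of its underside, 85 mm above the bench, on the axis of the tube, whose cap top is 34 mm higher.
- tube_d (a joint): Travel in m of one of the three other tubes (capped 50 ml tube with a blue cap 35 mm across and 14 mm tall), held by block_d; 0.028 is fully home, where it starts; less means pulled up. To be left alone.
- block_d: Aluminium block, 55 by 55 by 12 mm, fixed in the heater, holding tube_d. Origin: centre of its underside, 85 mm above the bench, on the axis of the tube, whose cap top is 34 mm higher.
- key_start_top (a point): Centre of the top of the start key: the long white bar key, 46 mm (along the heater's y) by 22 mm, rightmost in the row of keys on the sloped panel. About 81 mm above the bench, 10 mm proud of the panel and tilted with it (0.26 rad, facing the robot); its z axis is the panel's normal. Pressing straight down works.
- key_start (a joint): Travel of the start key in m along the panel's normal: 0 is out, 0.005 is fully in (hard stop). Spring: about 0.8 N to start, 5 N fully in; springs back when let go.
- key_square (a joint): Travel in m of the small square key, 17 mm, 70 mm left of the start key (measured between centres, along the heater's y), white, 10 mm proud of the panel: 0 is out, 0.005 fully in; same spring as the start key. To be left alone.
- key_round_a (a joint): Travel in m of the small round key, 18 mm across, 130 mm left of the start key (measured between centres, along the heater's y), white, 10 mm proud of the panel: 0 is out, 0.005 fully in; same spring as the start key. To be left alone.
- key_round_b (a joint): Travel in m of the small round key, 18 mm across, 185 mm left of the start key (measured between centres, along the heater's y), white, 10 mm proud of the panel: 0 is out, 0.005 fully in; same spring as the start key. To be left alone.
- vial: Loose amber glass vial, 26 mm across, 50 mm tall, standing on the left part of the heater's top. Origin: centre of its underside.
- dish: Loose clear round dish, 54 mm across, 14 mm high, on the left part of the heater's top. Origin: centre of its underside.
- beaker: Loose glass beaker, 68 mm across, 90 mm tall, on the bench left of the heater. Origin: centre of its underside.
- bottle: Loose glass bottle with white cap, 62 mm across, 130 mm tall, on the bench right of the heater. Origin: centre of its underside.
- marker: Loose marker pen, 15 by 125 by 15 mm, lying on the bench in front of the heater along its own y. Origin: on its underside, 45 mm from the white end, 80 mm from the black one.
- spare_tube: Loose 50 ml tube with blue cap, 35 mm across, 104 mm tall, standing on the bench right of the heater. Origin: centre of its underside.

How it is judged (in metres and radians):
On the way, in this order (a step that is already met when the one before it is completed fails the run):
1. the high tube is pressed fully home (value of joint tube_high above 0.026 m and value of joint key_start below 0.0012 m), for 0.2 s.
2. the start key is pressed in (value of joint key_start above 0.0035 m and value of joint tube_high above 0.026 m), for 0.05 s.
At the end, for the whole second after the job is handed in: The high tube is home to within 2 mm, the start key has been pressed in by at least 3.5 of its 5 mm after that and is out again, the other tubes are still home within 2 mm, the other keys are out, and no loose thing is more than 12 mm from where it was (all of step 1 and value of joint each of tube_b, tube_c, tube_d above 0.026 m and value of joint each of key_square, key_round_a, key_round_b below 0.0012 m and distance of each of vial, dish, beaker, bottle, marker, spare_tube from where it was at the start of the episode below 0.012 m); the robot touches nothing.
It fails at once if the start key is pressed before the high tube is home (value of joint key_start above 0.002 m and value of joint tube_high below 0.026 m).
It fails at once if the high tube is pulled up above its highest start, another tube is lifted by 3 mm, or another key is pressed by more than 2 mm (value of joint tube_high below -0.003 m or value of joint any of tube_b, tube_c, tube_d below 0.025 m or value of joint any of key_square, key_round_a, key_round_b above 0.002 m).
It fails at once if one of the other three tubes or its block is touched with more than 1 N (contact force between any of the fingers, the arm and block_b above 1 N or contact force between any of the fingers, the arm and block_c above 1 N or contact force between any of the fingers, the arm and block_d above 1 N).
It fails at once if the high tube, the heater or a key is pressed harder than 30 N (contact force between any of the fingers, the arm and block_high above 30 N or contact force between any of the fingers, the arm and heater above 30 N).
It fails at once if a loose thing is moved by more than 12 mm (distance of any of vial, dish, beaker, bottle, marker, spare_tube from where it was at the start of the episode above 0.012 m).
It also fails if it takes over 48 s, if anything falls off the work surface, if the arm or the gripper's body presses on something with over 40 N, if the wrist force passes 120 N, or if a joint passes its speed limit or range.

## Robot

A 6-joint arm with a two-finger parallel gripper is mounted at the origin on the work surface. World frame = base frame: x ahead of the robot, y to its left, z up, the work surface at z = 0. Lengths are in mm, angles in rad, forces in N, time in s.
With the tool pointing down it reaches from about 350 to 775 mm from the base axis. Payload 7.3 kg.
Tool frame: the origin (TCP) lies at the centre of the arm's flange, where the gripper is bolted on; the fingertips stand 178 mm ahead of it and the grasp point (between the pads) lies 159 mm ahead of it; z points along the fingers, y is the direction in which the jaws open and shut (so a half turn about z gives the same grasp; the last joint's range is limited). The gripper opens to 92 mm and grips with 3 to 60 N. Pads are 19 mm wide; open, the fingers measure 130 mm over their backs; the gripper's body (75 mm by 190 mm) begins 47 mm behind the grasp point.
Start: joints at [-1.272, 0.342, 1.524, -0, 1.275, -0.146], TCP at [225.915, -473.91, 404.741] pointing down, gripper open.
Joint ranges: [-2.53, 2.53], [-0.77, 2.02], [0.04, 2.7], [-1, 4.14], [0.28, 2.66], [-3.11, 3.11]. Speed limits (rad/s): [2.57, 2.57, 3.14, 3.14, 3.14, 3.14].

## Interface

Orientations are given as [roll, pitch, yaw] about the fixed x, y, z axes, in that order (R = Rz(yaw) Ry(pitch) Rx(roll)).
In Python, from plant import get_obs, capture, close_job gives the robot as it stands. The module is installed in compiled form; this text tells all that it offers.
- The arm moves only by the shell command python3 -m pendant 'ROWS'. ROWS is JSON, a list of rows, each a list of 3 entries, a list of its own where there are three numbers: the shift along the tool's x, y, z in m, then the turn, a rotation vector about the tool's x, y, z in rad, then the finger opening in m, from 0 to 0.0918. In form: [[[tx, ty, tz], [wx, wy, wz], fingers], ...]. A call has 1 to 10 rows; each row is the pose to reach, as a shift and turn from the pose commanded when the call began, along the tool's axes at that moment; what a row does not reach only later rows make up. A row lasts 1/12 s, in which the tool goes at most 41.7 mm and 7.16 degrees, less where a joint would pass 70% of its speed; a pose out of reach is approached as far as the arm can. A call with a gripper value outside its range is refused whole. The fingers move at their own pace and stop on an object; the grip force is fixed at half the most. Time passes only in rows, so rows that repeat a pose let the fingers close. It gives the time, the measured TCP pose, the force and the opening at its end, in the units of the state.
- get_obs(): the state, without advancing time (a new reading comes with each control period).
- capture(name): name is "scene" or "top" or "wrist"; returns a dict with "color" (400x640x3 uint8, red, green, blue), "mtx" (3x3 intrinsics, pixels), "rvec" (rotation vector, rad) and "tvec" (3), from world to camera coordinates, as OpenCV has them. Camera axes: x right, y down, z forward; pixel columns grow to the right and rows downward; lengths in mm; the calibration is good to about 2 mm. A picture is of the moment at which its call begins. There is no depth.
- close_job(): hands the job in, once; it reports no verdict.
The state is a dict: "time": time; "joint_positions": joint angles; "dq": joint speeds; "tau": joint torques, N m; "tool_pos": TCP position; "tcp_rot": TCP orientation; "contact_force": force on the tool from outside, world axes, zero at the start; "moment": the same for the moment, N m; "grip_width": finger opening in mm.
Only numpy, scipy, OpenCV 4.12 (cv2) and the standard library are available. Lean on these libraries where they do the work, as an engineer would, in place of code of your own. Each camera call takes 0.05 s, during which the arm holds its last target. There are 200 camera calls.

## Working session

There is one attempt and no reset: what is moved stays moved. The work goes in short steps, Python scripts to look and compute and a shell command to move; the robot and the scene stay as the last step left them, time stands still between calls to the robot, and variables do not carry over. Pictures are saved under pics/ and viewed, about 8 in all and at most 12, crops included, and the job is handed in when it is done.

```bash
mkdir -p pics
python3 - <<'E'
from plant import *
import cv2
print(get_obs())
for n in("scene","top"):
    c=capture(n); cv2.imwrite(f"pics/{n}0.png",c["color"][:,:,::-1]); print(n,c["mtx"],c["rvec"],c["tvec"])
E
```

```text
{'time': 0.0, 'joint_positions': array([-1.27198525e+00,  3.42675197e-01,  1.52500789e+00, -6.47142051e-06,
        1.27537945e+00, -1.45969640e-01]), 'dq': array([-0.00045108, -0.00055416,  0.00022491, -0.00177305,  0.00127289,
       -0.00059017]), 'tau': array([-7.15561164e-04, -4.31248212e+01, -2.44218725e+01,  7.15258392e-02,
        5.58367185e-02, -1.27423018e-04]), 'tool_pos': array([ 225.87889912, -473.77013887,  404.07261543]), 'tcp_rot': array([-3.14013751e+00, -2.07673885e-04,  4.44782454e-01]), 'contact_force': array([0.3568956 , 0.95494319, 0.98158804]), 'moment': array([-0.00252379, -0.01881053, -0.04252672]), 'grip_width': 92.22538573234243}
scene [[379.63350901   0.         319.94025928]
 [  0.         379.63350901 197.90325549]
 [  0.           0.           1.        ]] [ 1.05733205  2.64304572 -0.76328066] [ 409.81528669 -295.34490232 1057.16009159]
top [[388.50588172   0.         317.75623357]
 [  0.         388.50588172 198.16560333]
 [  0.           0.           1.        ]] [ 2.15195147 -2.14621629  0.14455995] [ 24.69065122 593.52382969 949.14410562]
```

View pics/top0.png

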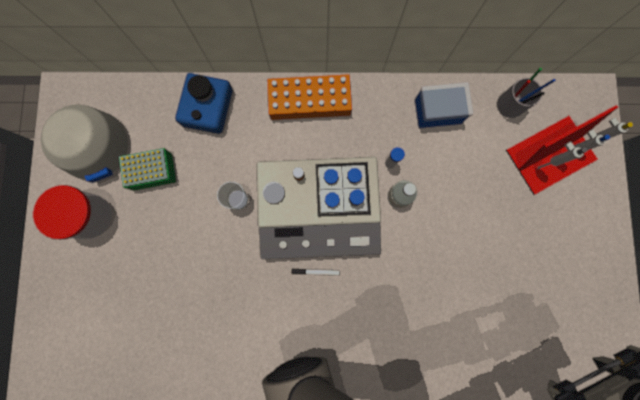

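View pics/scene0.png

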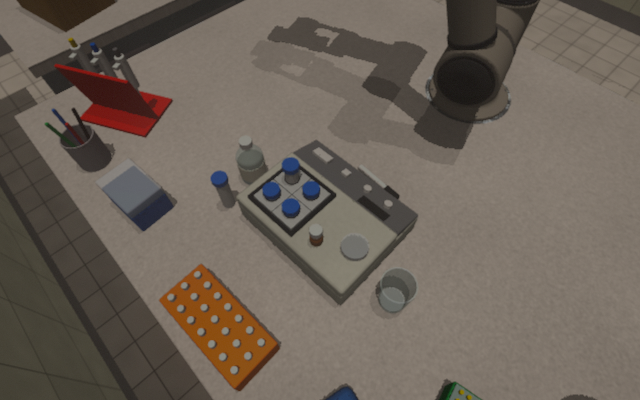

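The top view shows the heater with caps at (331,177), (354,176), (332,200), (357,198), and the start key at (359,241). The scene view shows the cap at (291,165), front right and next to the bottle, standing high. Next I measure them.

```bash
cat > h.py <<'E'
import cv2, numpy as np
from plant import *
def ray(c,uv):
    R=cv2.Rodrigues(c["rvec"])[0]; o=-R.T@c["tvec"].ravel()
    p=cv2.undistortPoints(np.array([[uv]],float),c["mtx"],None).ravel()
    return o,R.T@np.array([*p,1])
def onz(c,uv,z):
    o,d=ray(c,uv); return o+d*(z-o[2])/d[2]
def tri(c1,a,c2,b):
    P=[c["mtx"]@np.c_[cv2.Rodrigues(c["rvec"])[0],c["tvec"].ravel()] for c in(c1,c2)]
    X=cv2.triangulatePoints(P[0],P[1],np.array(a,float),np.array(b,float)).ravel(); return X[:3]/X[3]
def proj(c,p): return cv2.projectPoints(np.array([p],float),c["rvec"],c["tvec"],c["mtx"],None)[0].ravel()
def blobs(m,x0,y0,x1,y1,amin=20):
    z=np.zeros_like(m); z[y0:y1,x0:x1]=m[y0:y1,x0:x1]
    n,_,s,ce=cv2.connectedComponentsWithStats(z)
    return [(ce[i].round(1).tolist(),s[i].tolist()) for i in range(1,n) if s[i,4]>=amin]
def blue(c): return cv2.inRange(cv2.cvtColor(c["color"],cv2.COLOR_RGB2HSV),(105,130,50),(130,255,255))
E
python3 - <<'E'
from h import *
t=capture("top"); s=capture("scene")
for n,c,r in(("top",t,(315,160,372,216)),("scene",s,(240,140,340,230))):
    for ce,st in blobs(blue(c),*r): print(n,ce,st,onz(c,ce,119).round(1),onz(c,ce,144).round(1))
g=cv2.cvtColor(t["color"],cv2.COLOR_RGB2GRAY)
for ce,st in blobs(cv2.inRange(g,130,255),265,232,376,252,15): print("key",ce,st,onz(t,ce,81).round(1))
g=cv2.cvtColor(s["color"],cv2.COLOR_RGB2GRAY)
for ce,st in blobs(cv2.inRange(g,130,255),305,140,400,215,10): print("skey",ce,st,onz(s,ce,81).round(1))
E
```

```text
top [354.1, 175.2] [348, 169, 13, 14, 147] [637.7 -59.7 119. ] [632.7 -57.4 144. ]
top [330.7, 176.2] [325, 170, 13, 14, 144] [635.1  -4.4 119. ] [630.2  -3.6 144. ]
top [356.4, 196.9] [350, 190, 14, 15, 162] [585.9 -64.6 119. ] [582.3 -62.1 144. ]
top [331.8, 199.4] [326, 193, 13, 14, 145] [579.8  -6.9 119. ] [576.5  -6.  144. ]
scene [290.1, 164.4] [282, 158, 17, 14, 182] [573.6 -77.7 119. ] [584.6 -62.1 144. ]
scene [270.6, 189.1] [262, 182, 18, 15, 201] [641.4 -58.5 119. ] [649.7 -43.7 144. ]
scene [310.8, 188.3] [303, 182, 17, 14, 198] [582.8  -4.8 119. ] [593.5   7.8 144. ]
scene [290.3, 206.0] [282, 199, 18, 15, 211] [638.8  -2.2 119. ] [647.2  10.4 144. ]
key [359.0, 240.9] [350, 236, 19, 10, 168] [484.3 -73.4  81. ]
key [330.1, 242.1] [327, 239, 7, 7, 46] [481.3  -3.8  81. ]
key [282.4, 244.1] [279, 241, 7, 7, 39] [476.2 110.9  81. ]
key [305.2, 243.2] [302, 240, 7, 7, 39] [478.5  56.   81. ]
skey [322.7, 154.3] [315, 149, 16, 12, 81] [486.3 -72.3  81. ]
skey [372.3, 175.4] [360, 165, 25, 22, 95] [449.5  42.7  81. ]
skey [346.1, 171.8] [343, 170, 7, 5, 19] [483.   -2.7  81. ]
skey [367.4, 187.5] [365, 186, 6, 4, 19] [479.8  56.6  81. ]
skey [388.1, 202.8] [385, 201, 7, 5, 24] [476.9 111.2  81. ]
```

```bash
python3 -m pendant '[[[0.03,-0.013,0],[0,0,0.04],0],[[0.06,-0.026,0],[0,0,0.08],0],[[0.09,-0.039,0],[0,0,0.12],0],[[0.12,-0.052,0],[0,0,0.16],0],[[0.15,-0.065,0],[0,0,0.2],0],[[0.18,-0.078,0],[0,0,0.24],0],[[0.21,-0.092,0],[0,0,0.28],0],[[0.24,-0.105,0],[0,0,0.32],0],[[0.27,-0.118,0],[0,0,0.36],0],[[0.3,-0.131,0],[0,0,0.4],0]]'
```

```text
time: 1.03
tool_pos: [441.1, -225.1, 404.7]
tcp_rot: [3.142, 0.0, 0.043]
contact_force: [1.0, -0.3, -0.1]
grip_width: 29.7
```

```bash
python3 -m pendant '[[[0.02,-0.021,0],[0,0,0],0],[[0.04,-0.042,0],[0,0,0],0],[[0.06,-0.063,0],[0,0,0],0],[[0.08,-0.084,0.005],[0,0,0],0],[[0.1,-0.105,0.01],[0,0,0],0],[[0.12,-0.126,0.02],[0,0,0],0],[[0.14,-0.147,0.03],[0,0,0],0],[[0.149,-0.1565,0.04],[0,0,0],0],[[0.149,-0.1565,0.04],[0,0,0],0],[[0.149,-0.1565,0.04],[0,0,0],0]]'
python3 - <<'E'
from h import *
o=get_obs(); print(o["tool_pos"].round(1),o["tcp_rot"].round(4),o["contact_force"].round(1),o["grip_width"])
w=capture("wrist"); s=capture("scene")
tip=o["tool_pos"]-[0,0,178]
print(proj(s,tip),proj(s,[582.4,-62.1,144]),proj(w,[582.4,-62.1,144]),proj(w,tip))
a=cv2.resize(s["color"][100:220,220:420],(800,480),interpolation=cv2.INTER_CUBIC)
cv2.imwrite("pics/s1.png",a[:,:,::-1]); cv2.imwrite("pics/w1.png",w["color"][:,:,::-1])
for ce,st in blobs(blue(w),0,0,640,400,300): print(ce,st,onz(w,ce,119).round(1),onz(w,ce,144).round(1))
E
```

```text
time: 1.87
tool_pos: [582.0, -63.4, 363.7]
tcp_rot: [-3.142, 0.002, 0.046]
contact_force: [-0.1, -0.7, 0.2]
grip_width: 0.4
[582.  -63.4 363.7] [-3.1415e+00  2.4000e-03  4.6100e-02] [-0.1 -0.7  0.2] 0.4186203415131144
[288.96209635 149.89013516] [290.94665547 163.78764373] [320.04442305 219.42411043] [322.46363105 246.89867685]
[489.1, 40.6] [459, 11, 61, 60, 2786] [ 690.7 -157.9  119. ] [ 685.9 -147.   144. ]
[234.3, 120.5] [206, 93, 59, 57, 2496] [637.   -5.6 119. ] [638.1 -11.6 144. ]
[321.7, 120.9] [294, 94, 56, 56, 2355] [639.3 -60.5 119. ] [640.2 -60.4 144. ]
[240.0, 203.4] [213, 178, 55, 49, 2110] [583.   -8.5 119. ] [590.1 -14.2 144. ]
[321.5, 209.9] [292, 187, 60, 60, 1980] [581.  -63.1 119. ] [588.4 -62.7 144. ]
```

View pics/s1.png

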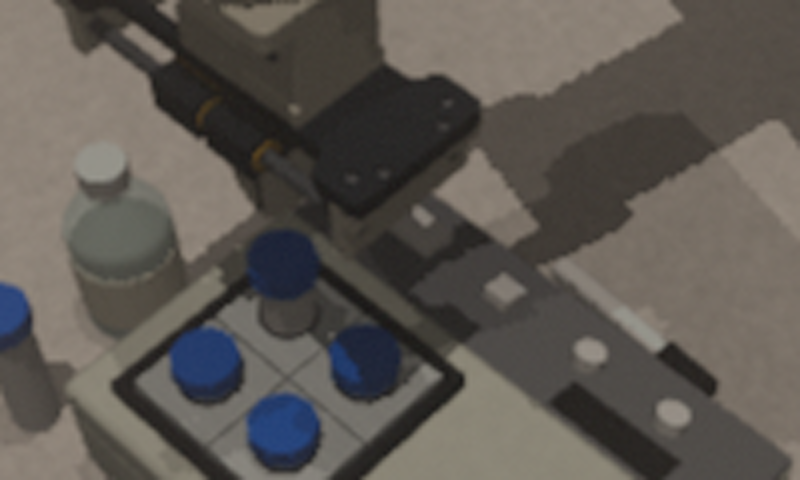

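View pics/w1.png

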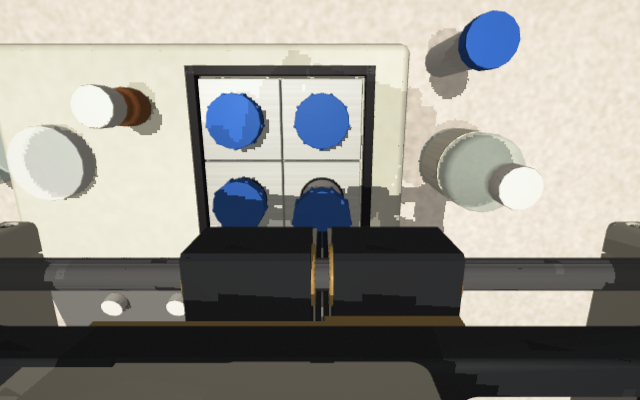

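The scene crop shows the high cap at front right (crop pixel 283,263), directly below the closed fingers. In the wrist view it is at (321,210). The seated caps land within 2–3 mm of where they should be. The tip is within about 1 mm in xy, so I go down.

```bash
python3 -m pendant '[[[0,-0.001,0.01],[0,0,0],0],[[0,-0.001,0.02],[0,0,0],0],[[0,-0.001,0.028],[0,0,0],0],[[0,-0.001,0.034],[0,0,0],0],[[0,-0.001,0.038],[0,0,0],0],[[0,-0.001,0.042],[0,0,0],0],[[0,-0.001,0.046],[0,0,0],0],[[0,-0.001,0.05],[0,0,0],0],[[0,-0.001,0.052],[0,0,0],0],[[0,-0.001,0.052],[0,0,0],0]]'
```

```text
time: 2.8
tool_pos: [582.2, -62.6, 312.4]
tcp_rot: [3.142, -0.0, 0.045]
contact_force: [-0.4, -0.1, 0.4]
grip_width: 0.4
```

```bash
python3 -m pendant '[[[0,0,0.002],[0,0,0],0],[[0,0,0.004],[0,0,0],0],[[0,0,0.006],[0,0,0],0],[[0,0,0.008],[0,0,0],0]]'; python3 -m pendant '[[[0,0,0.001],[0,0,0],0],[[0,0,0.002],[0,0,0],0],[[0,0,0.003],[0,0,0],0],[[0,0,0.004],[0,0,0],0]]'
python3 - <<'E'
from h import *
s=capture("scene")
a=cv2.resize(s["color"][100:220,220:420],(800,480),interpolation=cv2.INTER_CUBIC)
cv2.imwrite("pics/s2.png",a[:,:,::-1])
E
```

```text
time: 3.13
tool_pos: [582.3, -62.5, 304.8]
tcp_rot: [3.141, -0.001, 0.045]
contact_force: [-0.2, -0.4, 4.8]
grip_width: 0.5
time: 3.47
tool_pos: [582.3, -62.6, 300.8]
tcp_rot: [3.141, -0.001, 0.045]
contact_force: [-0.1, 0.5, 3.6]
grip_width: 0.5
```

View pics/s2.png

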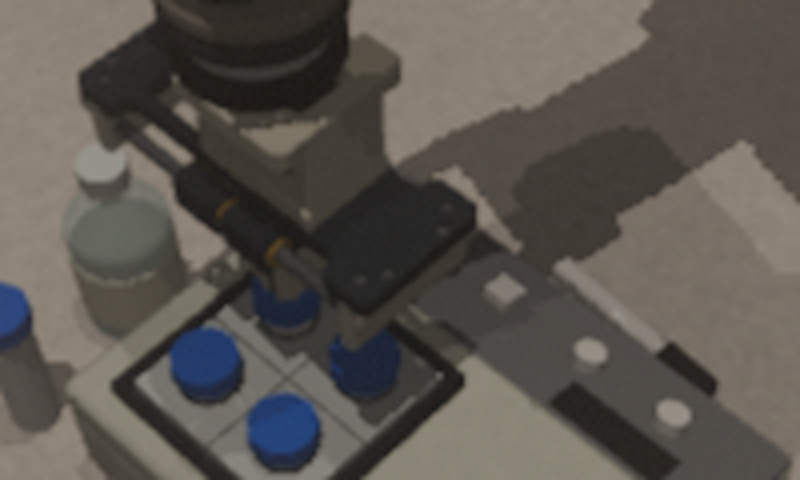

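The scene crop shows the cap almost down at (285,300) under the tips. The force is about 4 N, which matches pure friction, and no other cap is touched. I go on in small steps to the stop.

```bash
python3 -m pendant '[[[0,0,0.001],[0,0,0],0],[[0,0,0.002],[0,0,0],0],[[0,0,0.0025],[0,0,0],0]]'; python3 -m pendant '[[[0,0,0.0005],[0,0,0],0],[[0,0,0.001],[0,0,0],0]]';  python3 -m pendant '[[[0,0,0.0004],[0,0,0],0],[[0,0,0.0004],[0,0,0],0]]'
```

```text
time: 3.77
tool_pos: [582.3, -62.6, 298.2]
tcp_rot: [3.141, -0.001, 0.045]
contact_force: [1.4, 0.5, 3.5]
grip_width: 0.7
time: 3.93
tool_pos: [582.3, -62.6, 297.3]
tcp_rot: [3.141, -0.001, 0.045]
contact_force: [2.4, 0.3, 3.7]
grip_width: 0.6
time: 4.1
tool_pos: [582.3, -62.5, 297.3]
tcp_rot: [3.141, -0.001, 0.045]
contact_force: [1.2, 0.8, 5.8]
grip_width: 0.5
```

```bash
python3 -m pendant '[[[0,0,0.0005],[0,0,0],0],[[0,0,0.0005],[0,0,0],0]]'; python3 -m pendant '[[[0,0,0.0004],[0,0,0],0],[[0,0,0.0004],[0,0,0],0],[[0,0,0.0004],[0,0,0],0]]'
```

```text
time: 4.27
tool_pos: [582.3, -62.5, 297.2]
tcp_rot: [3.141, -0.001, 0.045]
contact_force: [-0.1, 0.5, 8.9]
grip_width: 0.4
time: 4.52
tool_pos: [582.3, -62.5, 297.2]
tcp_rot: [3.141, -0.002, 0.045]
contact_force: [-1.0, 1.6, 11.0]
grip_width: 0.5
```

Hard stop: the tip is at 119.2 mm and the force climbs to 11 N with no further travel. Now I lift off, take a picture, and move over the key.

```bash
python3 -m pendant '[[[0,0,-0.01],[0,0,0],0],[[0,0,-0.025],[0,0,0],0],[[0,0,-0.04],[0,0,0],0],[[-0.02,0.001,-0.04],[0,0,0],0],[[-0.045,0.003,-0.04],[0,0,0],0],[[-0.07,0.005,-0.04],[0,0,0],0],[[-0.09,0.006,-0.04],[0,0,0],0],[[-0.0985,0.006,-0.04],[0,0,0],0],[[-0.0985,0.006,-0.04],[0,0,0],0],[[-0.0985,0.006,-0.04],[0,0,0],0]]'
python3 - <<'E'
from h import *
w=capture("wrist"); s=capture("scene"); t=capture("top")
for ce,st in blobs(blue(w),0,0,640,400,300): print(ce,st,onz(w,ce,119).round(1))
for ce,st in blobs(blue(s),240,140,340,230): print(ce,st,onz(s,ce,119).round(1))
a=cv2.resize(s["color"][100:220,220:420],(800,480),interpolation=cv2.INTER_CUBIC)
cv2.imwrite("pics/s3.png",a[:,:,::-1])
E
```

```text
time: 5.35
tool_pos: [484.5, -73.1, 336.2]
tcp_rot: [3.141, -0.001, 0.044]
contact_force: [0.5, 0.1, 0.1]
grip_width: 0.4
[207.1, 43.9] [173, 8, 71, 74, 3939] [580.1  -8.3 119. ]
[311.3, 43.1] [278, 8, 67, 74, 3674] [583.  -62.9 119. ]
[291.1, 172.4] [283, 166, 17, 14, 191] [585.5 -61.  119. ]
[270.5, 189.1] [262, 182, 18, 15, 200] [641.6 -58.6 119. ]
[310.8, 188.4] [303, 182, 17, 14, 200] [583.   -4.7 119. ]
[290.3, 206.0] [282, 199, 18, 15, 212] [638.8  -2.2 119. ]
```

View pics/s3.png

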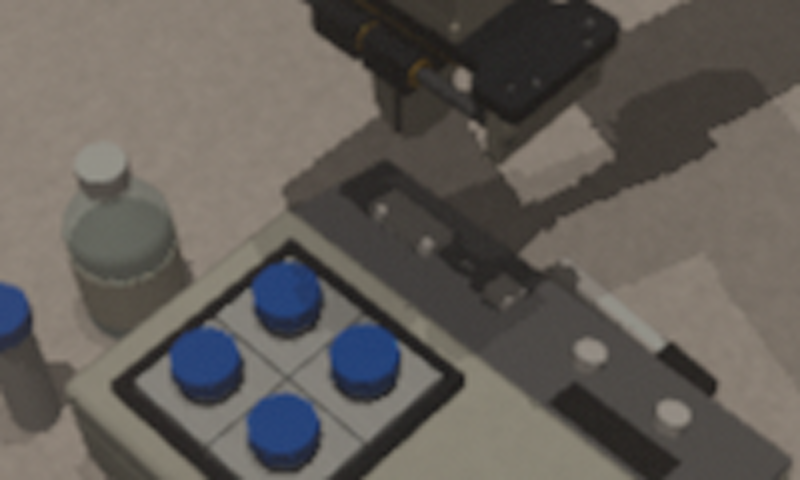

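The crop shows all four caps level: the pressed one is at (288,297) and projects onto the 119 mm plane where expected. The fingertips are above the start key at (415,220). I go down onto it.

```bash
python3 -m pendant '[[[0,0,0.012],[0,0,0],0],[[0,0,0.026],[0,0,0],0],[[0,0,0.04],[0,0,0],0],[[0,0,0.052],[0,0,0],0],[[0,0,0.06],[0,0,0],0],[[0,0,0.066],[0,0,0],0],[[0,0,0.069],[0,0,0],0],[[0,0,0.069],[0,0,0],0]]'; python3 -m pendant '[[[0,0,0.002],[0,0,0],0],[[0,0,0.004],[0,0,0],0],[[0,0,0.005],[0,0,0],0],[[0,0,0.005],[0,0,0],0]]'; python3 -m pendant '[[[0,0,0.001],[0,0,0],0],[[0,0,0.002],[0,0,0],0],[[0,0,0.002],[0,0,0],0]]'
```

```text
time: 6.17
tool_pos: [484.2, -73.0, 266.5]
tcp_rot: [-3.141, 0.001, 0.045]
contact_force: [0.2, -0.3, -0.4]
grip_width: 0.5
time: 6.5
tool_pos: [484.0, -73.0, 262.0]
tcp_rot: [3.141, -0.0, 0.045]
contact_force: [-0.1, -0.6, -0.2]
grip_width: 0.4
time: 6.75
tool_pos: [484.2, -73.0, 260.1]
tcp_rot: [3.141, -0.001, 0.045]
contact_force: [1.0, 0.8, 2.0]
grip_width: 0.5
```

Contact at a tip height of about 82–83 mm, as predicted. I press to the stop.

```bash
python3 -m pendant '[[[0,0,0.001],[0,0,0],0],[[0,0,0.002],[0,0,0],0],[[0,0,0.002],[0,0,0],0]]'; python3 -m pendant '[[[0,0,0.001],[0,0,0],0],[[0,0,0.0015],[0,0,0],0],[[0,0,0.0015],[0,0,0],0]]'; python3 -m pendant '[[[0,0,0.0005],[0,0,0],0],[[0,0,0.001],[0,0,0],0],[[0,0,0.001],[0,0,0],0]]'
```

```text
time: 7.0
tool_pos: [484.3, -73.0, 258.1]
tcp_rot: [3.141, -0.001, 0.045]
contact_force: [1.8, 0.4, 3.2]
grip_width: 0.6
time: 7.25
tool_pos: [484.3, -73.0, 256.6]
tcp_rot: [3.141, -0.001, 0.045]
contact_force: [1.6, 0.8, 5.4]
grip_width: 0.3
time: 7.5
tool_pos: [484.4, -73.0, 256.0]
tcp_rot: [3.141, -0.002, 0.045]
contact_force: [1.3, 0.8, 8.9]
grip_width: 0.1
```

```bash
python3 -m pendant '[[[0,0,0.0006],[0,0,0],0],[[0,0,0.0006],[0,0,0],0],[[0,0,0.0006],[0,0,0],0]]'; python3 -m pendant '[[[0,0,-0.003],[0,0,0],0],[[0,0,-0.01],[0,0,0],0],[[0,0,-0.025],[0,0,0],0],[[0,0,-0.05],[0,0,0],0],[[0,0,-0.08],[0,0,0],0],[[0,0,-0.11],[0,0,0],0],[[-0.03,0,-0.12],[0,0,0],0],[[-0.06,0,-0.12],[0,0,0],0],[[-0.07,0,-0.12],[0,0,0],0],[[-0.07,0,-0.12],[0,0,0],0]]'
python3 - <<'E'
from h import *
s=capture("scene"); g=cv2.cvtColor(s["color"],cv2.COLOR_RGB2GRAY)
for ce,st in blobs(blue(s),240,140,340,230): print(ce,onz(s,ce,119).round(1))
a=cv2.resize(s["color"][100:250,190:440],(800,480),interpolation=cv2.INTER_CUBIC)
cv2.imwrite("pics/s4.png",a[:,:,::-1])
E
```

```text
time: 7.75
tool_pos: [484.4, -73.0, 255.8]
tcp_rot: [3.141, -0.002, 0.045]
contact_force: [-1.1, 1.4, 11.0]
grip_width: 0.1
time: 8.58
tool_pos: [411.9, -75.8, 374.7]
tcp_rot: [-3.141, 0.003, 0.044]
contact_force: [-0.0, -0.4, 0.0]
grip_width: 0.3
[291.1, 172.3] [585.3 -61.2 119. ]
[270.6, 189.0] [641.3 -58.7 119. ]
[310.8, 188.3] [582.8  -4.8 119. ]
[290.3, 205.9] [638.7  -2.4 119. ]
```

View pics/s4.png

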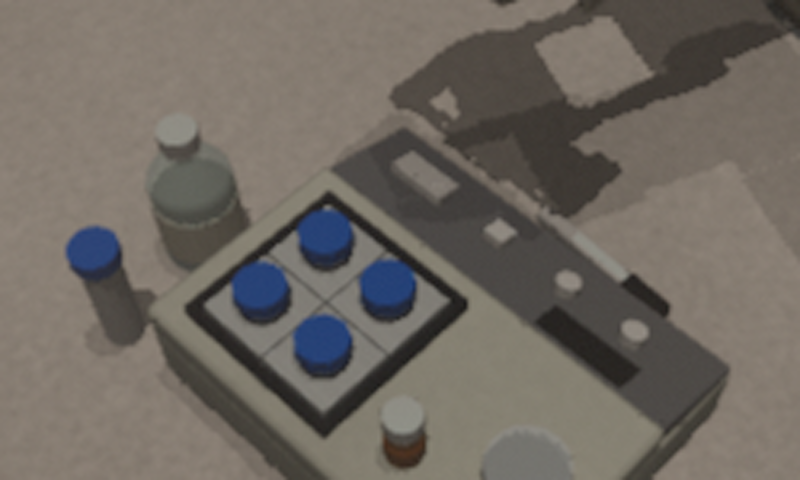

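The crop shows four level caps, the start key proud again at (425,175), and the other keys and loose things in place. The arm is clear.

```bash
python3 -c "
from plant import *
print(close_job())"
```

```text
the job is handed in; nothing more can be done
None
```

I pressed the high tube (front right of the four) home, then pressed the start key fully in and released it. The job was handed in at about 8.6 s; it reports no verdict.

- **Tube:** it slid down at about 4 N. It stopped hard with the fingertips at 119 mm, and I held it there at 11 N. The later pictures show all four caps level, agreeing with their expected positions to about 3 mm.
- **Start key:** the fingertips met it at about 83 mm and reached the stop at about 78 mm with 11 N. In the last picture it stands proud again.
- **Everything else:** in the last scene picture (a crop, with the beaker outside it), the other tubes, the keys and the loose things look undisturbed. I judged the loose things by eye and did not measure them. The arm is clear, with the force reading near zero.

No check failed or disagreed.

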